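# Pack the last sweet round into the tube and tamp the column home

### The arm

A 7-joint arm with a two-finger parallel gripper is mounted at the origin on the work surface. World frame = base frame: x ahead of the robot, y to its left, z up, the work surface at z = 0. Lengths are in m, angles in rad, forces in N, time in s.
With the tool pointing down it reaches from about 0.425 to 0.875 m from the base axis. Payload 4.7 kg.
Tool frame: the origin (TCP) lies at the very end of the fingers, on their centre line; the grasp point (between the pads) lies 19 mm behind it; z points along the fingers, y is the direction in which the jaws open and shut (so a half turn about z gives the same grasp; the last joint's range is limited). The gripper opens to 87 mm and grips with 3 to 60 N. Pads are 19 mm wide; open, the fingers measure 117 mm over their backs; the gripper's body (75 mm by 190 mm) begins 51 mm behind the grasp point.
Start: joints at [-1.249, 0.321, -0.07, 1.45, 0.023, 1.371, -0.057], TCP at [0.197, 0.619, 0.223] pointing down, gripper open.
Joint ranges: [-2.86, 2.86], [-0.3, 2.09], [-1.38, 1.24], [0.06, 2.45], [-1.56, 4.7], [0.09, 2.05], [-2.69, 2.69]. Speed limits (rad/s): [2.57, 2.57, 3.14, 3.14, 3.14, 3.14, 3.14].

### API

Orientations are given as a rotation vector (axis times angle).
In Python, from bench import get_state, get_image, close_job gives the robot as it stands.
- The arm moves only by the tool send_rows, never from a script. Its argument "steps" is a list of rows, each an object with "claw": the finger opening in m, from 0 to 0.087; "offset": the shift along the tool's x, y, z in m, a list of three; "turn": the turn about the tool's z in rad. In form: [{"claw": claw, "offset": [tx, ty, tz], "turn": turn}, ...]. A call has 1 to 12 rows; each row is the pose to reach, as a shift and turn from the pose measured when the call began, along the tool's axes at that moment; what a row does not reach only later rows make up. A row lasts 1/8 s, in which the tool goes at most 62.5 mm and 10.7 degrees, less where a joint would pass 70% of its speed; a pose out of reach is approached as far as the arm can. A call with a gripper value outside its range is refused whole. The fingers move at their own pace and stop on an object; "squeeze" is the grip in N (left out, the last holds). Time passes only in rows, so rows that repeat a pose let the fingers close. It gives the time, the measured TCP pose, the force and the opening at its end, in the units of the state.
- get_state(): the state, without advancing time (a new reading comes with each control period).
- get_image(name): name is "scene" or "side" or "wrist"; returns a dict with "pixels" (420x560x3 uint8, blue, green, red), "fx", "fy", "cx", "cy" (pixels), "distortion" ([k1, k2, p1, p2, k3] as OpenCV has them; the pictures are not rectified), "R" (3x3) and "t" (3): a world point X has camera coordinates R X + t. Camera axes: x right, y down, z forward; pixel columns grow to the right and rows downward; lengths in m; the calibration is good to about 2 mm. A picture is of the moment at which its call begins. There is no depth.
- close_job(): hands the job in, once; it reports no verdict.
The state is a dict: "time": time; "joint_positions": joint angles; "qd": joint speeds; "joint_torque": joint torques, N m; "position": TCP position; "tool_rot": TCP orientation; "ft_force": force on the tool from outside, world axes, zero at the start; "torque": the same for the moment, N m; "grip_width": opening from 0.0 (shut) to 1.0 (fully open).
Only numpy, scipy, OpenCV 4.12 (cv2) and the standard library are available. Lean on these libraries where they do the work, as an engineer would, in place of code of your own. Each camera call takes 0.05 s, during which the arm holds its last target. There are 200 camera calls.

### The job

Put the cream-coloured round from the cutting board into the open tube where another cream round is hanging stuck part-way down. Then take the tamping rod and push both rounds down until they bottom out on the packed column, lean on it firmly with about 16 newtons for a good moment (the rounds crack above 22), and put the rod back upright in its stand. Leave everything else on the table where it is.

Things in the scene. Friction and masses are not known exactly. Their poses are not given: they have to be found in the camera images.
- last_round: The loose cream round to be packed: pressed sweet disc, diameter 34, height 20, about 24 g, lying flat on the cutting board beside two dark red ones of the same size. Origin at the centre of its underside, z up.
- hung_round: The same kind of cream round, stuck in the tube: soft white ribs in the bore hold it by friction with its underside 64 to 70 above the tube's underside, clear of the column below. It slides down under a steady push of roughly 3 to 7 N in all (also with the last round on top). Origin at the centre of its underside, z up.
- tube: The clear tube being packed, one of three fixed in the rack (which socket varies). Height 110, outside diameter 44, bore 38, lip flared to 43 over the top 5. Three soft ribs stand in the bore up to 88, leaving a 34 circle that gives outward, and lean back into the wall above that. Origin at the centre of its underside (on the rack), z up along the tube.
- tube_mouth (a point): Centre of the tube's mouth at its rim, 110 above its underside. Down in the tube two rounds are packed on a foam pad; this column's top is not measured, anywhere from 24 to 52 above the tube's underside, so it must be felt. It gives on its foam: 5 N to start, then about 4.5 N per mm, up to 8 mm; most stays in, so the push fades fast if the rod backs off a millimetre.
- rod: Tamping rod, 120 g, standing upright in its stand, 140 long: white foot of diameter 28 (10 high) and white shaft of diameter 20 below, a red collar of diameter 40 from 80 to 88 above the foot's underside, above it the red grip of diameter 28 from 88 to 140 (the top). Origin at the centre of the foot's underside, z up along the rod.
- stand: Fixed round dark wooden stand of the rod: outside diameter 60, height 50, hole of diameter 36, hole floor 8 above the table. Origin at the centre of its underside.
- rack: Fixed wooden filling rack, a slab 90 (x) x 280 (y) x 18. The three tubes stand on it in a row along its y axis, 85 apart. Origin at the centre of its underside on the table.
- board: Fixed dark wooden cutting board 140 (x) x 240 (y) x 18. The three loose rounds lie on it in a row along its y axis, 75 apart. Origin at the centre of its underside on the table.
- full_tube: Finished tube in the rack with a red cap of diameter 51; height 122. Fixed. Origin at the centre of its underside. Not part of the job.
- empty_tube: Empty clear open tube in the rack, same shape as the tube being packed (without ribs). Fixed. Origin at the centre of its underside. Not part of the job.
- haw_round_a: Dark red round, diameter 34, height 20, on the board. Leave it. Origin at the centre of its underside.
- haw_round_b: Another dark red round, diameter 34, height 20, on the board. Leave it. Origin at the centre of its underside.
- glue_stick: Standing green and white glue stick, diameter 26, height 95. Leave it. Origin at the centre of its underside.
- carton: White carton 160 (x) x 100 (y) x 46. Leave it. Origin at the centre of its underside.
- knife: Knife lying on the table, red handle towards its -x, 225 long along x, 18 high. Leave it. Origin on the underside near its middle.
Mind the look-alikes: they are no part of the job. Of the things that look like the stand, take the one that is farthest to the robot's right at the start.

How it is judged:
On the way, in this order (a step that is already met when the one before it is completed fails the run):
1. the last cream round sits in the tube on top of the stuck one, let go (z of last_round in the frame of tube below 0.097 m and horizontal distance between last_round and tube below 0.006 m and contact force between the fingers and last_round below 0.1 N), for 0.2 s.
2. the rod leans on the rounds with over 11 N (more than the wall friction alone can hold, so they bear on the packed column) with both rounds down at the column, for 0.3 s (contact force between rod and last_round above 11 N and z of hung_round in the frame of tube below 0.055 m and z of last_round in the frame of tube below 0.075 m), for 0.3 s.
At the end, for the whole second after the job is handed in: Both rounds lie where they were pressed home: stuck one below 55 mm and last one below 75 mm above the tube's underside, 22.5 mm apart at most, within 6 mm of its axis; rod at rest in its stand, on the floor, within 8 mm of centre and 0.15 rad of upright (z of hung_round in the frame of tube below 0.055 m and horizontal distance between each of hung_round, last_round and tube below 0.006 m and z of last_round in the frame of tube below 0.075 m and distance between last_round and hung_round below 0.0225 m and horizontal distance between rod and stand below 0.008 m and z of rod in the frame of stand below 0.012 m and angle between rod's own z axis and vertical below 0.15 rad and linear speed of rod below 0.02 m/s); the robot touches nothing.
It fails at once if the rod pushes on the round with more than 22 N (it cracks) (contact force between rod and last_round above 22 N).
It fails at once if a bystander (red rounds, glue stick, carton, knife) is moved more than 15 mm (distance of any of haw_round_a, haw_round_b, glue_stick, carton, knife from where it was at the start of the episode above 0.015 m).
It also fails if it takes over 72 s, if anything falls off the work surface, if the arm or the gripper's body presses on something with over 40 N, if the wrist force passes 120 N, or if a joint passes its speed limit or range.

## Working session

There is one attempt and no reset: what is moved stays moved. The work goes in short steps, Python scripts to look and compute and a tool call to move; the robot and the scene stay as the last step left them, time stands still between calls to the robot, and variables do not carry over. Pictures are saved under pics/ and viewed, about 8 in all and at most 12, crops included, and the job is handed in when it is done.

Besides the shell and the picture viewer there is one more tool, called after "Call:" by a JSON object that holds its "op" and its "data". send_rows: Moves the arm, as the interface text tells. Its arguments: {"type":"object","properties":{"steps":{"type":"array","items":{"type":"object","properties":{"claw":{"type":"number"},"offset":{"type":"array","items":{"type":"number"}},"turn":{"type":"number"}}}},"squeeze":{"type":"number"}},"required":["steps"]}

```bash
mkdir -p pics; ls
cat > h.py <<'E'
import numpy as np, cv2, pickle
from bench import get_state, get_image
def grab(n,tag):
    im=get_image(n); pickle.dump(im,open(f'pics/{tag}.pkl','wb')); cv2.imwrite(f'pics/{tag}.png',np.asarray(im['pixels'])); return im
def load(tag): return pickle.load(open(f'pics/{tag}.pkl','rb'))
def K(im): return np.array([[im['fx'],0,im['cx']],[0,im['fy'],im['cy']],[0,0,1.]])
def ray(im,u,v):
    p=cv2.undistortPoints(np.array([[[u,v]]],float),K(im),np.array(im['distortion'],float))[0,0]
    R=np.array(im['R']);t=np.array(im['t']); return -R.T@t, R.T@np.array([p[0],p[1],1])
def onz(im,u,v,z):
    c,d=ray(im,u,v); return c+d*(z-c[2])/d[2]
def proj(im,X):
    R=np.array(im['R'],float);t=np.array(im['t'],float)
    return cv2.projectPoints(np.array(X,float).reshape(-1,1,3),cv2.Rodrigues(R)[0],t,K(im),np.array(im['distortion'],float))[0][:,0]
E
python3 - <<'E'
from h import *
s=get_state(); print(s)
a=grab('scene','scene0');b=grab('side','side0');w=grab('wrist','wrist0')
for i in (a,b,w): print(i['fx'],-np.array(i['R']).T@np.array(i['t']),np.array(i['R'])[2])
cv2.imwrite('pics/c0.png',np.vstack([np.hstack([cv2.resize(np.asarray(x['pixels']),(400,300)) for x in (b,w)])]))
E
```

```text
pics
{'time': 0.0, 'joint_positions': array([-1.24888684,  0.3218767 , -0.07008164,  1.45170783,  0.02265146,
        1.37076319, -0.05691938]), 'qd': array([ 0.00059212,  0.00106235,  0.00144559, -0.00048463, -0.00036692,
       -0.00113416, -0.00153233]), 'joint_torque': array([ 8.58662133e-05, -4.91285169e+01, -4.03785193e-01, -3.12525630e+01,
       -6.39919331e-02,  4.35158762e-02,  1.69685436e-04]), 'position': array([0.19682958, 0.61889631, 0.22141013]), 'tool_rot': array([-4.81545807e-01, -3.10431034e+00,  3.08222597e-03]), 'ft_force': array([0.99454646, 0.03793386, 0.15636705]), 'torque': array([-7.31235903e-03, -1.44148566e-02, -9.67232883e-05]), 'grip_width': 0.9972634203290925}
399.2484264159371 [ 1.01252824 -0.37096978  0.97270886] [-0.43211975  0.38861337 -0.81378877]
402.9329395125059 [0.32540218 0.56102006 0.80932621] [ 0.23295949 -0.58584252 -0.7762206 ]
295.9583526406096 [0.12911769 0.64069272 0.3841494 ] [ 0.24457328 -0.08000995 -0.96632413]
```

View pics/scene0.png

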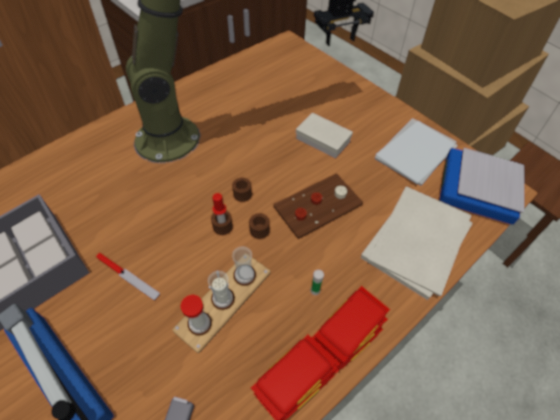

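View pics/c0.png

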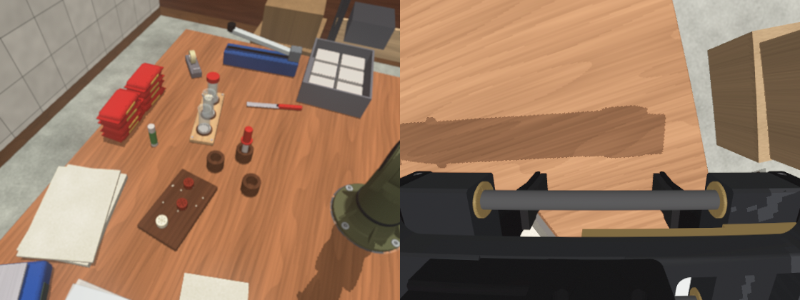

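Run:
```python
from h import *
a=load('scene0');b=load('side0')
A=np.asarray(a['pixels']);B=np.asarray(b['pixels'])
c1=cv2.resize(A[170:350,165:375],None,fx=2.8,fy=2.8,interpolation=cv2.INTER_CUBIC)
cv2.imwrite('pics/c1.png',c1)
c2=cv2.resize(B[90:350,180:390],None,fx=2.3,fy=2.3,interpolation=cv2.INTER_CUBIC)
cv2.imwrite('pics/c2.png',c2)
for n,u,v,z in [('cream',341,191,.038),('standA',242,182,.05),('stand rod',221,217,.05),('standC',259,220,.05),('collar',219,207,.096),('rodtop',217,198,.148),('mouth1',242,256,.128),('mouth2',219,281,.128),('cap',192,306,.14),('rackc',222,300,.018),('glue',318,273,.095),('haw',316,197,.038),('haw2',301,213,.038)]:
    X=onz(a,u,v,z); print(n,X.round(3),proj(b,X).round(0))
```

```text
cream [0.575 0.266 0.038] [[224. 305.]]
standA [0.364 0.055 0.05 ] [[353. 255.]]
stand rod [ 0.428 -0.069  0.05 ] [[342. 207.]]
standC [0.505 0.007 0.05 ] [[301. 220.]]
collar [ 0.426 -0.068  0.096] [[345. 195.]]
rodtop [ 0.434 -0.073  0.148] [[345. 177.]]
mouth1 [ 0.603 -0.123  0.128] [[284. 150.]]
mouth2 [ 0.621 -0.204  0.128] [[290. 129.]]
cap [ 0.637 -0.288  0.14 ] [[296. 105.]]
rackc [ 0.618 -0.208  0.018] [[290. 159.]]
glue [ 0.745 -0.001  0.095] [[211. 176.]]
haw [0.543 0.193 0.038] [[254. 281.]]
haw2 [0.557 0.119 0.038] [[262. 253.]]
```

View pics/c1.png

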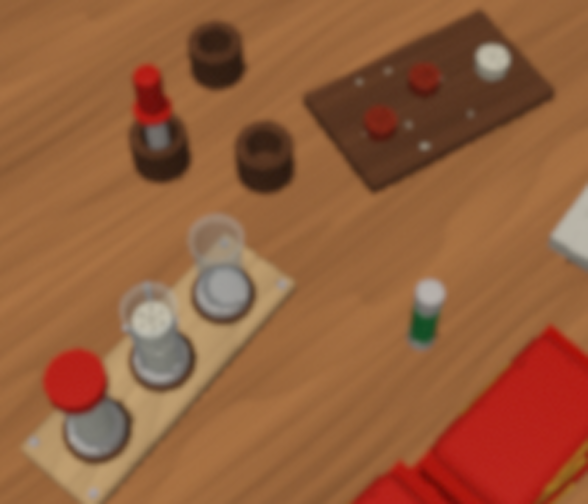

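View pics/c2.png

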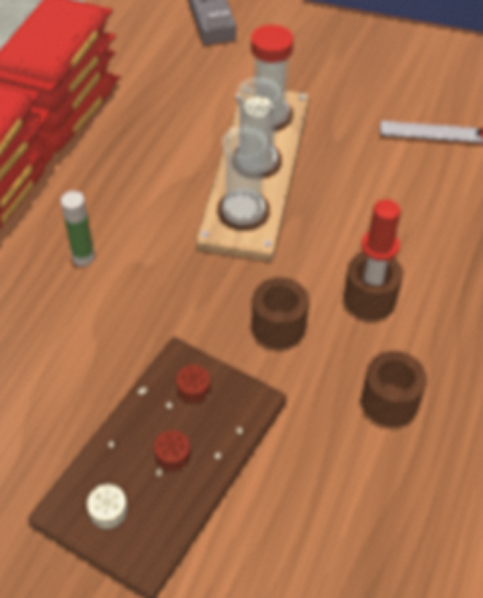

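Choice, in scene pixels. Cream round: (341,191), versus the red rounds (316,197) and (301,213) and the cream one already in the tube at (219,285). Tube being packed: the middle one, with cream visible at (219,285), versus the empty one (242,256) and the capped one (192,306). Stand: the one at (221,222) holding the rod (y≈-0.07, farthest right), versus (242,189) at y≈0.055 and (259,226) at y≈0.007. The two crops confirm these choices. Next I'll measure in both views.

```bash
cat >> h.py <<'E'
def comps(m,amin=15):
    n,l,s,c=cv2.connectedComponentsWithStats(m.astype(np.uint8)); return [(tuple(c[i].round(1)),s[i].tolist(),l==i) for i in range(1,n) if s[i][4]>=amin]
def hsv(im): return cv2.cvtColor(np.asarray(im['pixels']),cv2.COLOR_BGR2HSV).astype(int)
def tri(a,pa,b,pb):
    (c1,d1),(c2,d2)=ray(a,*pa),ray(b,*pb)
    k=np.linalg.lstsq(np.stack([d1,-d2],1),c2-c1,rcond=None)[0]
    p,q=c1+d1*k[0],c2+d2*k[1]; return (p+q)/2,np.linalg.norm(p-q)
E
python3 - <<'E'
from h import *
a=load('scene0');b=load('side0')
def show(nm,im,box,f):
    H=hsv(im);m=np.zeros(H.shape[:2],bool);x0,y0,x1,y1=box;m[y0:y1,x0:x1]=f(H)[y0:y1,x0:x1]
    for c,s,_ in comps(m,8): print(nm,c,s)
cream=lambda H:(H[...,2]>140)&(H[...,1]<75)
red=lambda H:((H[...,0]<6)|(H[...,0]>174))&(H[...,1]>170)&(H[...,2]>90)
show('cream a',a,(325,178,358,208),cream); show('cream b',b,(212,295,240,320),cream)
show('rod a',a,(205,185,235,225),red); show('rod b',b,(335,170,360,210),red)
show('cap a',a,(175,290,210,322),red); show('cap b',b,(285,98,312,120),red)
show('hung a',a,(205,270,235,295),lambda H:(H[...,2]>180)&(H[...,1]<60)); show('hung b',b,(282,125,302,145),lambda H:(H[...,2]>180)&(H[...,1]<60))
E
```

```text
cream a (np.float64(340.6), np.float64(190.4)) [335, 186, 12, 10, 94]
cream b (np.float64(225.9), np.float64(308.9)) [218, 300, 17, 19, 253]
rod a (np.float64(218.2), np.float64(204.3)) [213, 193, 13, 22, 210]
rod b (np.float64(346.1), np.float64(190.3)) [337, 177, 17, 26, 300]
cap a (np.float64(191.5), np.float64(305.6)) [181, 295, 22, 22, 386]
cap b (np.float64(297.8), np.float64(107.8)) [289, 101, 18, 15, 222]
hung a (np.float64(218.7), np.float64(283.4)) [213, 279, 13, 10, 98]
hung b (np.float64(291.5), np.float64(135.6)) [286, 131, 12, 10, 84]
```

```bash
cat >> h.py <<'E'
from scipy.spatial.transform import Rotation as Ro
def plan(xyz,jaw=None):
    "offset in tool axes to world xyz and turn so that tool y is along the world angle jaw (mod pi)"
    s=get_state();R=Ro.from_rotvec(s['tool_rot']).as_matrix()
    o=R.T@(np.array(xyz)-s['position']); t=0
    if jaw is not None:
        d=R.T@np.array([np.cos(jaw),np.sin(jaw),0]); t=np.arctan2(-d[0],d[1]); t=(t+np.pi/2)%np.pi-np.pi/2
    print('t',round(s['time'],2),'pos',s['position'].round(4),'off',o.round(4),'turn',round(t,3),'j7',s['joint_positions'][6].round(2),'F',s['ft_force'].round(2),'g',round(s['grip_width']*.087,4)); return o,t
E
python3 - <<'E'
from h import *
a=load('scene0');b=load('side0')
for n,p,q,z in [('cream top',(340.8,190.3),(226.2,307.5),.038),('hung top',(218.7,283.4),(291.5,135.6),.105),('cap',(191.5,305.6),(297.5,107),.138),('rod',(218.2,204.3),(346.1,190.3),.12)]:
    X,e=tri(a,p,b,q); print(n,X.round(4),round(e,4),onz(a,*p,z).round(4),onz(b,*q,z).round(4))
s=get_state();R=Ro.from_rotvec(s['tool_rot']).as_matrix();print(R.round(3))
w=load('wrist0'); print('cam in tool',(R.T@(-np.array(w['R']).T@np.array(w['t'])-s['position'])).round(4),(R.T@np.array(w['R'])[2]).round(3))
plan([.575,.26,.2])
E
```

```text
cream top [0.5709 0.2686 0.0357] 0.0021 [0.5728 0.2677 0.038 ] [0.5694 0.2689 0.038 ]
hung top [ 0.6153 -0.2042  0.106 ] 0.0001 [ 0.6149 -0.204   0.105 ] [ 0.6157 -0.2053  0.105 ]
cap [ 0.6326 -0.2885  0.1341] 0.0014 [ 0.635  -0.2885  0.138 ] [ 0.6304 -0.2842  0.138 ]
rod [ 0.4262 -0.0699  0.1102] 0.002 [ 0.4338 -0.073   0.12  ] [ 0.424  -0.0619  0.12  ]
[[-0.953  0.303 -0.   ]
 [ 0.303  0.953 -0.001]
 [-0.    -0.001 -1.   ]]
cam in tool [ 7.110e-02 -1.000e-04 -1.625e-01] [-0.257 -0.001  0.966]
t 0.15 pos [0.1968 0.619  0.2217] off [-0.4692 -0.2276  0.0221] turn 0 j7 -0.06 F [-0.01 -0.41 -0.94] g 0.0873
```

```bash
python3 -c "
from h import *
plan([.605,.351,.17],np.deg2rad(158))"
```

```text
t 0.15 pos [0.1968 0.619  0.2217] off [-0.4702 -0.1317  0.0519] turn -1.495 j7 -0.06 F [-0.01 -0.41 -0.94] g 0.0873
```

Call:
{"op": "send_rows", "data": {"steps": [{"claw": 0.087,"offset": [-0.47,-0.132,0.05],"turn": -1.495},{"claw": 0.087,"offset": [-0.47,-0.132,0.05],"turn": -1.495},{"claw": 0.087,"offset": [-0.47,-0.132,0.05],"turn": -1.495},{"claw": 0.087,"offset": [-0.47,-0.132,0.05],"turn": -1.495},{"claw": 0.087,"offset": [-0.47,-0.132,0.05],"turn": -1.495},{"claw": 0.087,"offset": [-0.47,-0.132,0.05],"turn": -1.495},{"claw": 0.087,"offset": [-0.47,-0.132,0.05],"turn": -1.495},{"claw": 0.087,"offset": [-0.47,-0.132,0.05],"turn": -1.495},{"claw": 0.087,"offset": [-0.47,-0.132,0.05],"turn": -1.495},{"claw": 0.087,"offset": [-0.47,-0.132,0.05],"turn": -1.495},{"claw": 0.087,"offset": [-0.47,-0.132,0.05],"turn": -1.495}]}}

```text
time: 1.52
position: [0.6035, 0.3523, 0.1718]
tool_rot: [1.758, -2.602, -0.0]
ft_force: [0.4, 0.6, 0.2]
grip_width: 1.001
```

Run:
```python
from h import *
plan([.571,.268,.05],np.deg2rad(158))
w=grab('wrist','w1');H=hsv(w)
p=proj(w,[.571,.268,.038])[0];print(p)
for c,s,_ in comps((H[...,2]>140)&(H[...,1]<75),60): print(c,s,onz(w,*c,.038).round(4),onz(w,*c,.033).round(4))
```

```text
t 1.52 pos [0.6035 0.3523 0.1718] off [ 0.0902 -0.0014  0.1219] turn 0.002 j7 2.18 F [0.39 0.56 0.25] g 0.0871
[277.02274627 113.94050607]
(np.float64(103.1), np.float64(142.3)) [56, 90, 122, 139, 1915] [0.7409 0.2272 0.038 ] [0.7436 0.2261 0.033 ]
(np.float64(508.1), np.float64(174.6)) [436, 90, 124, 152, 11111] [0.371  0.4096 0.038 ] [0.3675 0.4116 0.033 ]
(np.float64(73.8), np.float64(192.9)) [0, 97, 187, 169, 16706] [0.7962 0.2599 0.038 ] [0.7999 0.2594 0.033 ]
(np.float64(279.6), np.float64(115.2)) [263, 97, 35, 37, 993] [0.5691 0.27   0.038 ] [0.569  0.2697 0.033 ]
(np.float64(206.6), np.float64(311.0)) [169, 294, 74, 37, 1631] [0.7259 0.4363 0.038 ] [0.7284 0.4388 0.033 ]
(np.float64(336.0), np.float64(309.4)) [279, 294, 98, 27, 1681] [0.5877 0.4893 0.038 ] [0.5879 0.4927 0.033 ]
(np.float64(396.3), np.float64(402.0)) [385, 388, 22, 26, 404] [0.5593 0.6493 0.038 ] [0.559  0.6554 0.033 ]
```

View pics/w1.png

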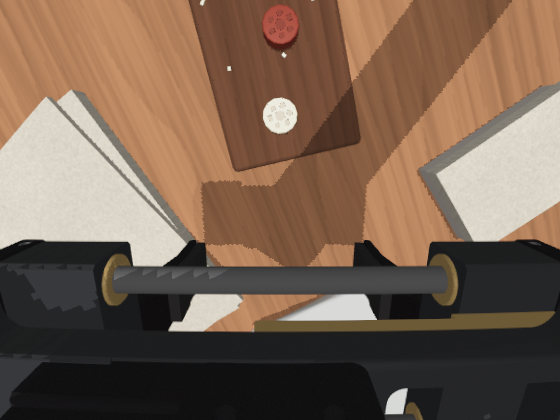

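The wrist view shows the cream round at (280,115), with a red one next to it at (281,24). It gives (0.569, 0.270), which agrees with the other two views to within 2 mm.

```bash
python3 -c "
from h import *
plan([.5695,.2695,.027],np.deg2rad(158))"
```

```text
t 1.57 pos [0.6034 0.3526 0.1721] off [0.0896 0.0005 0.1452] turn 0.002 j7 2.19 F [-0.68  0.24  1.18] g 0.0868
```

Call:
{"op": "send_rows", "data": {"steps": [{"claw": 0.087,"offset": [0.09,0.0,0.04],"turn": 0},{"claw": 0.087,"offset": [0.09,0.0,0.08],"turn": 0},{"claw": 0.07,"offset": [0.09,0.0,0.115],"turn": 0},{"claw": 0.06,"offset": [0.09,0.0,0.135],"turn": 0},{"claw": 0.06,"offset": [0.09,0.0,0.145],"turn": 0},{"claw": 0.06,"offset": [0.09,0.0,0.145],"turn": 0},{"claw": 0.06,"offset": [0.09,0.0,0.145],"turn": 0}]}}

```text
time: 2.45
position: [0.5708, 0.2698, 0.0286]
tool_rot: [-1.76, 2.601, -0.0]
ft_force: [0.0, 0.0, 0.7]
grip_width: 0.694
```

```bash
python3 -c "
from h import *
plan([.5695,.2695,.027],np.deg2rad(158))"
```

```text
t 2.45 pos [0.5708 0.2698 0.0286] off [0.0008 0.0011 0.0016] turn 0.003 j7 2.27 F [0.04 0.   0.7 ] g 0.0604
```

Good. Close and lift.

Call:
{"op": "send_rows", "data": {"squeeze": 15, "steps": [{"claw": 0.03,"offset": [0.001,0.001,0.001],"turn": 0},{"claw": 0.03,"offset": [0.001,0.001,0.001],"turn": 0},{"claw": 0.03,"offset": [0.001,0.001,0.001],"turn": 0},{"claw": 0.03,"offset": [0.001,0.001,0.001],"turn": 0},{"claw": 0.03,"offset": [0.001,0.001,-0.05],"turn": 0},{"claw": 0.03,"offset": [0.001,0.001,-0.11],"turn": 0},{"claw": 0.03,"offset": [0.001,0.001,-0.17],"turn": 0},{"claw": 0.03,"offset": [0.001,0.001,-0.18],"turn": 0}]}}

```text
time: 3.45
position: [0.5718, 0.2704, 0.2145]
tool_rot: [-1.754, 2.593, -0.002]
ft_force: [-0.2, 0.6, -0.4]
grip_width: 0.385
```

```bash
python3 -c "
from h import *
plan([.615,-.204,.22],np.deg2rad(11+180))
plan([.615+.05,-.204,.22],np.deg2rad(100))
w=grab('wrist','w2')"
```

```text
t 3.45 pos [0.5718 0.2704 0.2145] off [ 0.4242 -0.2166 -0.0075] turn -0.573 j7 2.27 F [-0.2   0.59 -0.43] g 0.0335
t 3.45 pos [0.5718 0.2704 0.2145] off [ 0.4056 -0.263  -0.007 ] turn 1.015 j7 2.27 F [-0.2   0.59 -0.43] g 0.0335
```

```bash
python3 -c "
from h import *
plan([.704,-.189,.22],np.deg2rad(101))"
```

```text
t 3.5 pos [0.571 0.27  0.213] off [ 0.3766 -0.2942 -0.0077] turn 0.998 j7 2.27 F [0.4  0.31 0.78] g 0.0337
```

Call:
{"op": "send_rows", "data": {"steps": [{"claw": 0.03,"offset": [0.376,-0.294,-0.01],"turn": 1.0},{"claw": 0.03,"offset": [0.376,-0.294,-0.01],"turn": 1.0},{"claw": 0.03,"offset": [0.376,-0.294,-0.01],"turn": 1.0},{"claw": 0.03,"offset": [0.376,-0.294,-0.01],"turn": 1.0},{"claw": 0.03,"offset": [0.376,-0.294,-0.01],"turn": 1.0},{"claw": 0.03,"offset": [0.376,-0.294,-0.01],"turn": 1.0},{"claw": 0.03,"offset": [0.376,-0.294,-0.01],"turn": 1.0},{"claw": 0.03,"offset": [0.376,-0.294,-0.01],"turn": 1.0},{"claw": 0.03,"offset": [0.376,-0.294,-0.01],"turn": 1.0},{"claw": 0.03,"offset": [0.376,-0.294,-0.01],"turn": 1.0}]}}

```text
time: 4.75
position: [0.7034, -0.1871, 0.2201]
tool_rot: [-0.298, 3.123, 0.008]
ft_force: [0.6, 1.5, -0.3]
grip_width: 0.384
```

Run:
```python
from h import *
plan([.615,-.204,.16],np.deg2rad(101))
w=grab('wrist','w3')
th=np.linspace(0,6.28,60)
I=np.asarray(w['pixels']).copy()
c=proj(w,[.6155,-.2045,.128])[0];print(c)
x,y=int(c[0]),int(c[1])
u0,v0=max(0,x-90),max(0,y-75)
cv2.imwrite('pics/w3c.png',cv2.resize(I[v0:y+90,u0:x+90],None,fx=3.3,fy=3.3,interpolation=cv2.INTER_CUBIC));print(u0,v0,I.shape)
```

```text
t 4.75 pos [ 0.7034 -0.1871  0.2201] off [ 0.0903 -0.0001  0.0596] turn -0.002 j7 2.09 F [ 0.65  1.52 -0.32] g 0.0334
[278.16281337 111.27122718]
188 36 (420, 560, 3)
```

View pics/w3c.png

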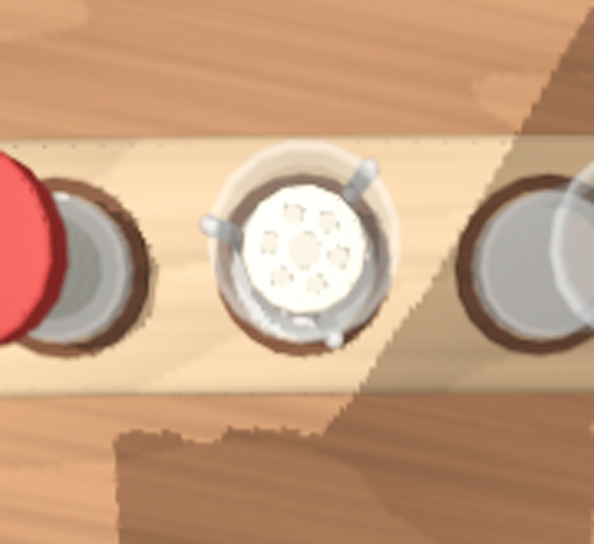

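Run:
```python
from h import *
w=load('wrist0');w=load('w3')
th=np.linspace(0,2*np.pi,72,endpoint=False)
for n,p,z in [('rim',(280.1,106.6),.128),('hung',(279.8,111.2),.105),('base',(279.8,117.2),.02)]: print(n,onz(w,*p,z).round(4))
H=hsv(w);m=(H[...,2]>215)&(H[...,1]<40);
for c,s,_ in comps(m,300):
    print(c,s,onz(w,*c,.105).round(4)) if abs(c[0]-280)<20 and c[1]<200 else 0
for X in ([.6155,-.2045],[.6145,-.205],[.617,-.205]):
    q=(proj(w,np.c_[X[0]+.022*np.cos(th),X[1]+.022*np.sin(th),0*th+.128])-[188,36])*3.3
    print(X,q.min(0).round(),q.max(0).round())
# held round offset check
I=np.asarray(w['pixels']);cv2.imwrite('pics/w3h.png',I)
```

```text
rim [ 0.6116 -0.2036  0.128 ]
hung [ 0.6136 -0.2034  0.105 ]
base [ 0.6143 -0.2029  0.02  ]
(np.float64(278.4), np.float64(112.5)) [259, 92, 40, 47, 1229] [ 0.6149 -0.2044  0.105 ]
[0.6155, -0.2045] [209. 154.] [386. 339.]
[0.6145, -0.205] [207. 149.] [385. 335.]
[0.617, -0.205] [206. 160.] [383. 345.]
```

Call:
{"op": "send_rows", "data": {"steps": [{"claw": 0.03,"offset": [0.0905,-0.001,0.02],"turn": 0},{"claw": 0.03,"offset": [0.0905,-0.001,0.05],"turn": 0},{"claw": 0.03,"offset": [0.0905,-0.001,0.07],"turn": 0},{"claw": 0.03,"offset": [0.0905,-0.001,0.07],"turn": 0},{"claw": 0.03,"offset": [0.0905,-0.001,0.07],"turn": 0}]}}

```text
time: 5.42
position: [0.6174, -0.2028, 0.1513]
tool_rot: [-0.304, 3.119, 0.007]
ft_force: [0.4, 0.2, 0.5]
grip_width: 0.384
```

Run:
```python
from h import *
plan([.6143,-.2033,.130],np.deg2rad(101))
a=grab('scene','s4');b=grab('side','b4');w=grab('wrist','w4')
A=np.asarray(a['pixels'])[240:310,185:260];B=np.asarray(b['pixels'])[90:165,260:335]
W=np.asarray(w['pixels'])[160:320,180:380]
cv2.imwrite('pics/c4.png',np.hstack([cv2.resize(x,(266,266),interpolation=cv2.INTER_CUBIC) for x in (A,B,W)]))
```

```text
t 5.42 pos [ 0.6174 -0.2028  0.1513] off [0.0034 0.     0.0213] turn 0.002 j7 2.14 F [0.42 0.17 0.51] g 0.0334
```

View pics/c4.png

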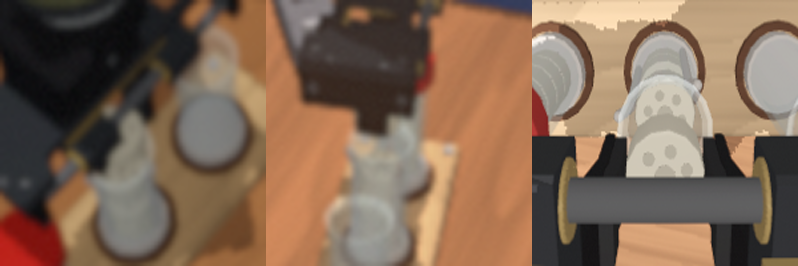

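The wrist crop shows the held round directly over the mouth, both centred near column 664. Next I'll correct x and go down.

Call:
{"op": "send_rows", "data": {"steps": [{"claw": 0.03,"offset": [0.0034,0.0,0.003],"turn": 0},{"claw": 0.03,"offset": [0.0034,0.0,0.008],"turn": 0},{"claw": 0.03,"offset": [0.0034,0.0,0.013],"turn": 0},{"claw": 0.03,"offset": [0.0034,0.0,0.017],"turn": 0},{"claw": 0.03,"offset": [0.0034,0.0,0.02],"turn": 0},{"claw": 0.03,"offset": [0.0034,0.0,0.021],"turn": 0},{"claw": 0.03,"offset": [0.0034,0.0,0.021],"turn": 0}]}}

```text
time: 6.45
position: [0.6138, -0.2044, 0.1303]
tool_rot: [-0.301, 3.119, 0.007]
ft_force: [0.0, 0.5, -0.8]
grip_width: 0.383
```

```bash
python3 -c "
from h import *
plan([.6143,-.2033,.130],np.deg2rad(101))"
```

```text
t 6.45 pos [ 0.6138 -0.2044  0.1303] off [-0.0007  0.0009  0.0003] turn 0.001 j7 2.15 F [ 0.02  0.5  -0.79] g 0.0333
```

Call:
{"op": "send_rows", "data": {"steps": [{"claw": 0.034,"offset": [-0.0005,0.0005,0.0],"turn": 0},{"claw": 0.038,"offset": [-0.0005,0.0005,0.0],"turn": 0},{"claw": 0.046,"offset": [-0.0005,0.0005,0.0],"turn": 0},{"claw": 0.05,"offset": [-0.0005,0.0005,0.0],"turn": 0},{"claw": 0.05,"offset": [-0.0005,0.0005,0.0],"turn": 0},{"claw": 0.05,"offset": [-0.0005,0.0005,-0.03],"turn": 0},{"claw": 0.05,"offset": [-0.0905,0.0005,-0.09],"turn": 0},{"claw": 0.05,"offset": [-0.0905,0.0005,-0.09],"turn": 0},{"claw": 0.05,"offset": [-0.0905,0.0005,-0.09],"turn": 0}]}}

```text
time: 7.58
position: [0.7052, -0.1851, 0.2227]
tool_rot: [-0.306, 3.114, 0.006]
ft_force: [-0.3, 0.3, -0.0]
grip_width: 0.574
```

Run:
```python
from h import *
plan([.6143,-.2033,.130],np.deg2rad(101))
w=grab('wrist','w5');b=grab('side','b5');a=grab('scene','s5')
I=np.asarray(w['pixels'])[20:200,190:370];B=np.asarray(b['pixels'])[90:180,250:340];A=np.asarray(a['pixels'])[240:330,175:265]
cv2.imwrite('pics/c5.png',np.hstack([cv2.resize(x,(266,266),interpolation=cv2.INTER_CUBIC) for x in (I,B,A)]))
H=hsv(w);m=(H[...,2]>200)&(H[...,1]<50)
for c,s,_ in comps(m,200):
    if abs(c[0]-280)<25 and c[1]<200: print(c,s,onz(w,*c,.126).round(4))
```

```text
t 7.58 pos [ 0.7052 -0.1851  0.2227] off [ 0.0939 -0.0003  0.0915] turn 0.004 j7 2.09 F [-0.29  0.3  -0.04] g 0.0499
(np.float64(277.0), np.float64(88.1)) [247, 74, 60, 45, 518] [ 0.6003 -0.2075  0.126 ]
(np.float64(276.8), np.float64(106.4)) [257, 83, 41, 52, 1517] [ 0.6143 -0.2049  0.126 ]
```

View pics/c5.png

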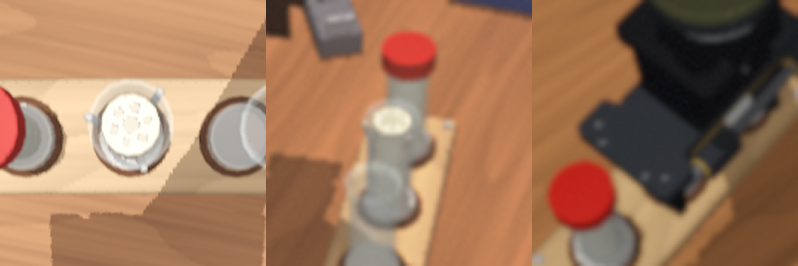

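The round sits flat in the tube: its disc is centred in the rim in the wrist crop at (130,125) and at the top of the tube in the side crop. Next is the rod.

```bash
python3 -c "
from h import *
plan([.516,-.052,.25],np.deg2rad(101))"
```

```text
t 7.72 pos [ 0.7005 -0.1877  0.2199] off [ 0.1551  0.1685 -0.0304] turn -0.0 j7 2.09 F [-0.11 -0.27 -0.7 ] g 0.0503
```

Call:
{"op": "send_rows", "data": {"steps": [{"claw": 0.06,"offset": [0.155,0.168,-0.03],"turn": 0},{"claw": 0.06,"offset": [0.155,0.168,-0.03],"turn": 0},{"claw": 0.06,"offset": [0.155,0.168,-0.03],"turn": 0},{"claw": 0.06,"offset": [0.155,0.168,-0.03],"turn": 0},{"claw": 0.06,"offset": [0.155,0.168,-0.03],"turn": 0},{"claw": 0.06,"offset": [0.155,0.168,-0.03],"turn": 0}]}}

```text
time: 8.48
position: [0.5157, -0.0535, 0.2493]
tool_rot: [-0.298, 3.122, 0.006]
ft_force: [0.5, -0.2, 0.6]
grip_width: 0.687
```

Run:
```python
from h import *
plan([.4262,-.0699,.16],np.deg2rad(101))
w=grab('wrist','w6');H=hsv(w)
m=((H[...,0]<6)|(H[...,0]>174))&(H[...,1]>150)&(H[...,2]>90)
for c,s,_ in comps(m,100): print(c,s,onz(w,*c,.148).round(4))
print(proj(w,[[.4262,-.0699,.148],[.4262,-.0699,.096],[.4262,-.0699,.05]]))
```

```text
t 8.47 pos [ 0.5157 -0.0535  0.2493] off [0.0915 0.0005 0.0887] turn -0.002 j7 1.82 F [ 0.54 -0.16  0.57] g 0.0597
(np.float64(50.8), np.float64(14.2)) [39, 0, 24, 32, 548] [ 0.3849 -0.2684  0.148 ]
(np.float64(282.2), np.float64(112.6)) [262, 93, 39, 41, 1005] [ 0.4277 -0.0675  0.148 ]
(np.float64(398.1), np.float64(234.7)) [385, 226, 28, 18, 357] [0.5144 0.0616 0.148 ]
(np.float64(450.7), np.float64(235.2)) [437, 227, 29, 15, 322] [0.5053 0.1123 0.148 ]
[[279.80498951 110.25353238]
 [279.6233137  114.12008961]
 [279.50672564 116.60227086]]
```

View pics/w6.png

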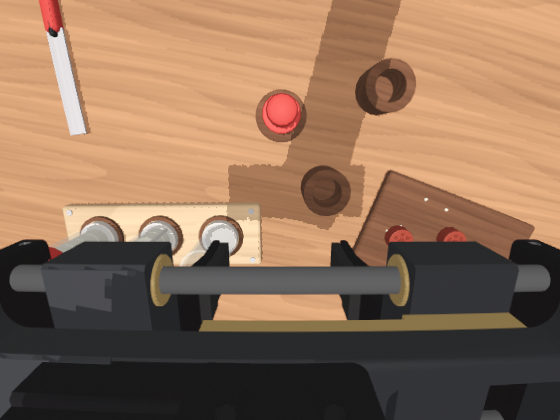

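Run:
```python
from h import *
w=load('w6');a=load('scene0');b=load('side0')
H=hsv(w)
m=(H[...,2]<115)&(H[...,1]>90); m[:,:240]=0;m[:,318:]=0;m[:80]=0;m[150:]=0
red=((H[...,0]<6)|(H[...,0]>174))&(H[...,1]>150); m|=red&(np.arange(420)[:,None]<150)&(np.abs(np.arange(560)-281)<30)
for c,s,k in comps(m,300):
    cn=max(cv2.findContours(k.astype(np.uint8),0,1)[0],key=cv2.contourArea); print(c,s,cv2.fitEllipse(cn))
for n,p,z in [('top',(282.5,110),.148),('collar',(281.5,114),.096),('stand',(281.5,115),.05)]: print(n,onz(w,*p,z).round(4))
# brightest-red top face vs collar, two-view stand rim
print('stand a',onz(a,222,216.5,.05).round(4),'stand b',onz(b,180+373/2.3,90+270/2.3,.05).round(4))
```

```text
(np.float64(285.0), np.float64(114.5)) [262, 93, 44, 47, 1204] ((283.49169921875, 114.54553985595703), (38.95348358154297, 46.054832458496094), 130.4831085205078)
top [ 0.4256 -0.0677  0.148 ]
collar [ 0.4257 -0.068   0.096 ]
stand [ 0.424 -0.068  0.05 ]
stand a [ 0.4282 -0.0653  0.05  ] stand b [ 0.4266 -0.0679  0.05  ]
```

```bash
python3 -c "
from h import *
plan([.4258,-.068,.10],np.deg2rad(101))"
```

```text
t 8.53 pos [ 0.5161 -0.0538  0.2491] off [0.0922 0.0026 0.1486] turn -0.002 j7 1.82 F [ 0.26  0.12 -0.24] g 0.0601
```

Call:
{"op": "send_rows", "data": {"steps": [{"claw": 0.07,"offset": [0.05,0.0025,0.02],"turn": 0},{"claw": 0.07,"offset": [0.0915,0.0025,0.05],"turn": 0},{"claw": 0.07,"offset": [0.0915,0.0025,0.06],"turn": 0},{"claw": 0.07,"offset": [0.0915,0.0025,0.08],"turn": 0},{"claw": 0.07,"offset": [0.0915,0.0025,0.11],"turn": 0},{"claw": 0.07,"offset": [0.0915,0.0025,0.135],"turn": 0},{"claw": 0.07,"offset": [0.0915,0.0025,0.145],"turn": 0},{"claw": 0.07,"offset": [0.0915,0.0025,0.147],"turn": 0}]}}

```text
time: 9.52
position: [0.427, -0.0684, 0.1014]
tool_rot: [-0.296, 3.123, 0.005]
ft_force: [-0.2, -0.3, -0.3]
grip_width: 0.803
```

```bash
python3 -c "
from h import *
plan([.4258,-.068,.10],np.deg2rad(101));grab('wrist','w7')
print(get_state()['joint_positions'].round(2))"
```

```text
t 9.53 pos [ 0.427  -0.0684  0.1014] off [0.0011 0.0006 0.0014] turn -0.003 j7 1.85 F [-0.18 -0.33 -0.34] g 0.0699
[-0.2  -0.06  0.29  2.12  0.01  1.07  1.85]
```

Call:
{"op": "send_rows", "data": {"squeeze": 45, "steps": [{"claw": 0.04,"offset": [0.001,0.0,0.002],"turn": 0},{"claw": 0.025,"offset": [0.001,0.0,0.002],"turn": 0},{"claw": 0.02,"offset": [0.001,0.0,0.002],"turn": 0},{"claw": 0.02,"offset": [0.001,0.0,0.002],"turn": 0},{"claw": 0.02,"offset": [0.001,0.0,0.002],"turn": 0}]}}

```text
time: 10.2
position: [0.4263, -0.0685, 0.0999]
tool_rot: [-0.296, 3.122, 0.005]
ft_force: [-0.7, -0.2, -0.4]
grip_width: 0.32
```

```bash
python3 -c "
from h import *
plan([.4258,-.068,.25],np.deg2rad(101));print(get_state()['torque'].round(3))"
```

```text
t 10.2 pos [ 0.4263 -0.0685  0.0999] off [-0.0005  0.001  -0.1501] turn -0.003 j7 1.85 F [-0.74 -0.24 -0.44] g 0.0279
[-0.083  0.024  0.008]
```

Call:
{"op": "send_rows", "data": {"steps": [{"claw": 0.02,"offset": [0,0,-0.02],"turn": 0},{"claw": 0.02,"offset": [0,0,-0.06],"turn": 0},{"claw": 0.02,"offset": [0,0,-0.11],"turn": 0},{"claw": 0.02,"offset": [0,0,-0.155],"turn": 0},{"claw": 0.02,"offset": [0,0,-0.155],"turn": 0},{"claw": 0.02,"offset": [0,0,-0.155],"turn": 0}]}}

```text
time: 10.95
position: [0.4249, -0.069, 0.254]
tool_rot: [-0.296, 3.123, 0.006]
ft_force: [-0.5, 0.7, -1.6]
grip_width: 0.319
```

```bash
python3 -c "
from h import *
plan([.6140,-.2038,.25],np.deg2rad(101))"
```

```text
t 10.95 pos [ 0.4249 -0.069   0.254 ] off [-0.1603 -0.168   0.0042] turn -0.003 j7 1.81 F [-0.51  0.67 -1.62] g 0.0277
```

Call:
{"op": "send_rows", "data": {"steps": [{"claw": 0.02,"offset": [-0.04,-0.042,0.0],"turn": 0},{"claw": 0.02,"offset": [-0.08,-0.084,0.0],"turn": 0},{"claw": 0.02,"offset": [-0.12,-0.126,0.0],"turn": 0},{"claw": 0.02,"offset": [-0.16,-0.168,0.004],"turn": 0},{"claw": 0.02,"offset": [-0.16,-0.168,0.004],"turn": 0},{"claw": 0.02,"offset": [-0.16,-0.168,0.004],"turn": 0},{"claw": 0.02,"offset": [-0.16,-0.168,0.004],"turn": 0}]}}

```text
time: 11.82
position: [0.6129, -0.203, 0.2505]
tool_rot: [-0.298, 3.123, 0.007]
ft_force: [-0.4, 0.1, -1.9]
grip_width: 0.313
```

Run:
```python
from h import *
plan([.6140,-.2038,.25],np.deg2rad(101)); print(get_state()['torque'].round(3))
w=grab('wrist','w8');b=grab('side','b8');a=grab('scene','s8')
I=np.asarray(w['pixels'])[130:310,190:370];B=np.asarray(b['pixels'])[60:170,230:340];A=np.asarray(a['pixels'])[220:330,165:275]
cv2.imwrite('pics/c8.png',np.hstack([cv2.resize(x,(266,266),interpolation=cv2.INTER_CUBIC) for x in (I,B,A)]))
```

```text
t 11.82 pos [ 0.6129 -0.203   0.2505] off [-0.0009 -0.001   0.0005] turn -0.002 j7 2.14 F [-0.41  0.09 -1.88] g 0.0272
[ 0.062  0.023 -0.044]
```

View pics/c8.png

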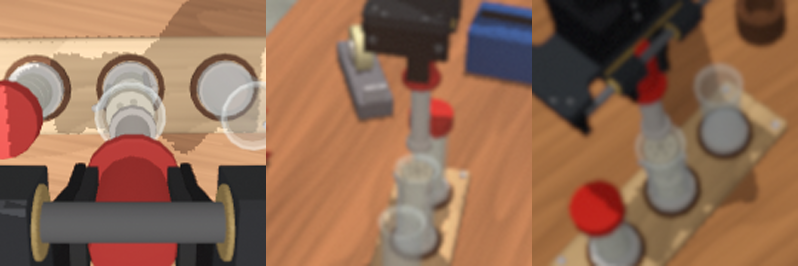

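The foot is centred over the mouth: columns 131 and 131 in the wrist crop, and it lines up in both other crops. Even with the tallest possible column, TCP z 0.206 is still clear of contact, so I'll go down to that.

Call:
{"op": "send_rows", "data": {"steps": [{"claw": 0.02,"offset": [-0.001,-0.0005,0.008],"turn": 0},{"claw": 0.02,"offset": [-0.001,-0.0005,0.018],"turn": 0},{"claw": 0.02,"offset": [-0.001,-0.0005,0.025],"turn": 0},{"claw": 0.02,"offset": [-0.001,-0.0005,0.03],"turn": 0},{"claw": 0.02,"offset": [-0.001,-0.0005,0.034],"turn": 0},{"claw": 0.02,"offset": [-0.001,-0.0005,0.037],"turn": 0},{"claw": 0.02,"offset": [-0.001,-0.0005,0.037],"turn": 0}]}}

```text
time: 12.85
position: [0.6149, -0.2035, 0.2147]
tool_rot: [-0.297, 3.121, 0.006]
ft_force: [0.6, 0.0, 0.3]
grip_width: 0.313
```

Call:
{"op": "send_rows", "data": {"steps": [{"claw": 0.02,"offset": [0,0,0.002],"turn": 0},{"claw": 0.02,"offset": [0,0,0.004],"turn": 0},{"claw": 0.02,"offset": [0,0,0.006],"turn": 0}]}}

```text
time: 13.22
position: [0.6151, -0.2035, 0.2089]
tool_rot: [-0.297, 3.12, 0.006]
ft_force: [-0.3, 1.5, 2.8]
grip_width: 0.314
```

```bash
python3 -c "
from h import *
plan([.6140,-.2035,.20],np.deg2rad(101)); print(get_state()['torque'].round(3))"
```

```text
t 13.22 pos [ 0.6151 -0.2035  0.2089] off [0.0012 0.0002 0.0089] turn -0.002 j7 2.15 F [-0.26  1.45  2.78] g 0.0273
[ 0.011 -0.    -0.012]
```

Call:
{"op": "send_rows", "data": {"steps": [{"claw": 0.02,"offset": [0.001,0,0.002],"turn": 0},{"claw": 0.02,"offset": [0.001,0,0.004],"turn": 0},{"claw": 0.02,"offset": [0.001,0,0.005],"turn": 0}]}}

```text
time: 13.6
position: [0.6143, -0.2036, 0.2037]
tool_rot: [-0.297, 3.12, 0.006]
ft_force: [0.2, -0.1, 2.8]
grip_width: 0.312
```

Call:
{"op": "send_rows", "data": {"steps": [{"claw": 0.02,"offset": [0,0,0.001],"turn": 0},{"claw": 0.02,"offset": [0,0,0.002],"turn": 0},{"claw": 0.02,"offset": [0,0,0.002],"turn": 0}]}}

```text
time: 13.98
position: [0.6143, -0.2036, 0.2016]
tool_rot: [-0.297, 3.12, 0.006]
ft_force: [0.6, 0.3, 1.6]
grip_width: 0.312
```

Call:
{"op": "send_rows", "data": {"steps": [{"claw": 0.02,"offset": [0,0,0.001],"turn": 0},{"claw": 0.02,"offset": [0,0,0.002],"turn": 0},{"claw": 0.02,"offset": [0,0,0.002],"turn": 0}]}}

```text
time: 14.35
position: [0.6144, -0.2036, 0.2002]
tool_rot: [-0.297, 3.119, 0.006]
ft_force: [-0.3, 0.5, 5.5]
grip_width: 0.314
```

Call:
{"op": "send_rows", "data": {"steps": [{"claw": 0.02,"offset": [0,0,0.0005],"turn": 0},{"claw": 0.02,"offset": [0,0,0.001],"turn": 0},{"claw": 0.02,"offset": [0,0,0.001],"turn": 0}]}}

```text
time: 14.72
position: [0.6145, -0.2036, 0.2001]
tool_rot: [-0.297, 3.119, 0.006]
ft_force: [-0.8, 0.9, 7.7]
grip_width: 0.315
```

Call:
{"op": "send_rows", "data": {"steps": [{"claw": 0.02,"offset": [0.0003,0,0.001],"turn": 0},{"claw": 0.02,"offset": [0.0003,0,0.0015],"turn": 0},{"claw": 0.02,"offset": [0.0003,0,0.0015],"turn": 0}]}}

```text
time: 15.1
position: [0.6145, -0.2037, 0.1998]
tool_rot: [-0.297, 3.117, 0.006]
ft_force: [-1.0, 0.7, 7.3]
grip_width: 0.318
```

```bash
python3 -c "
from h import *
plan([.6140,-.2035,.20],np.deg2rad(101)); print(get_state()['torque'].round(3))"
```

```text
t 15.1 pos [ 0.6145 -0.2037  0.1998] off [ 0.0004  0.0002 -0.0002] turn -0.002 j7 2.15 F [-0.97  0.67  7.32] g 0.0276
[ 0.282  0.38  -0.011]
```

Run:
```python
from h import *
w=grab('wrist','w9');b=grab('side','b9');a=grab('scene','s9')
for n in ('w8','w9'):
    H=hsv(load(n));m=((H[...,0]<6)|(H[...,0]>174))&(H[...,1]>120)&(H[...,2]>60);m[:,:230]=0;m[:,330:]=0
    for c,s,_ in comps(m,100): print(n,c,s)
for n,box in (('s8',(200,235,245,265)),('s9',(200,235,245,270)),('b8',(270,80,320,110)),('b9',(270,80,320,125))):
    H=hsv(load(n));m=np.zeros(H.shape[:2],bool);x0,y0,x1,y1=box;m[y0:y1,x0:x1]=(((H[...,0]<6)|(H[...,0]>174))&(H[...,1]>150)&(H[...,2]>80))[y0:y1,x0:x1]
    for c,s,_ in comps(m,8): print(n,c,s)
for i in range(3):
    s=get_state();print(s['ft_force'].round(2),s['torque'].round(3),s['time']);get_image('wrist')
I=np.asarray(w['pixels'])[130:310,190:370];B=np.asarray(b['pixels'])[60:170,230:340];A=np.asarray(a['pixels'])[220:330,165:275]
cv2.imwrite('pics/c9.png',np.hstack([cv2.resize(x,(266,266),interpolation=cv2.INTER_CUBIC) for x in (I,B,A)]))
```

```text
w8 (np.float64(279.5), np.float64(244.8)) [250, 221, 60, 46, 2162]
w8 (np.float64(279.4), np.float64(305.9)) [249, 294, 61, 26, 1311]
w9 (np.float64(279.5), np.float64(244.8)) [250, 221, 60, 46, 2169]
w9 (np.float64(279.3), np.float64(305.9)) [249, 294, 61, 26, 1317]
s8 (np.float64(209.8), np.float64(239.6)) [207, 237, 6, 6, 19]
s8 (np.float64(214.3), np.float64(254.8)) [209, 244, 12, 19, 138]
s9 (np.float64(213.4), np.float64(253.3)) [211, 251, 6, 6, 19]
s9 (np.float64(218.0), np.float64(265.0)) [213, 258, 10, 12, 77]
b8 (np.float64(295.5), np.float64(92.3)) [287, 85, 15, 12, 74]
b8 (np.float64(301.8), np.float64(105.2)) [298, 101, 9, 9, 72]
b9 (np.float64(299.0), np.float64(109.6)) [286, 103, 22, 13, 148]
[-1.43  1.2   7.92] [ 0.262  0.427 -0.008] 15.25
[-1.18 -0.03  8.67] [ 0.27   0.412 -0.015] 15.3
[-0.93  0.02  7.45] [0.288 0.385 0.01 ] 15.35
```

View pics/c9.png

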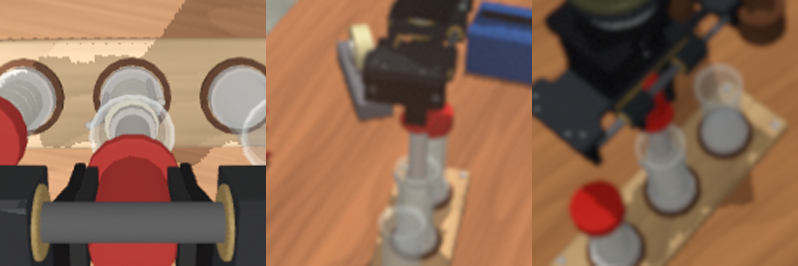

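Call:
{"op": "send_rows", "data": {"steps": [{"claw": 0.02,"offset": [0.0006,0.0004,0.0012],"turn": 0},{"claw": 0.02,"offset": [0.0012,0.0008,0.0016],"turn": 0},{"claw": 0.02,"offset": [0.0012,0.0008,0.0016],"turn": 0}]}}

```text
time: 15.78
position: [0.614, -0.2035, 0.1998]
tool_rot: [-0.297, 3.115, 0.004]
ft_force: [-0.7, 0.3, 7.5]
grip_width: 0.314
```

```bash
cat > r.py <<'E'
from h import *
F=[];T=[]
for i in range(5):
    s=get_state();F.append(s['ft_force']);T.append(s['torque']);i<4 and get_image('wrist')
print(np.mean(F,0).round(2),np.mean(T,0).round(3),s['position'].round(4),s['time'],round(s['grip_width']*.087,4))
E
python3 r.py
```

```text
[0.01 0.3  8.02] [0.095 0.073 0.011] [ 0.614  -0.2035  0.1998] 15.975 0.0274
```

Call:
{"op": "send_rows", "data": {"steps": [{"claw": 0.02,"offset": [0,0,0.0018],"turn": 0},{"claw": 0.02,"offset": [0,0,0.0022],"turn": 0},{"claw": 0.02,"offset": [0,0,0.0025],"turn": 0}]}}

```text
time: 16.35
position: [0.6143, -0.2036, 0.1992]
tool_rot: [-0.297, 3.113, 0.004]
ft_force: [-2.2, 0.6, 11.4]
grip_width: 0.311
```

```bash
python3 r.py
```

```text
[-2.21  0.9  11.31] [0.38  0.714 0.002] [ 0.6143 -0.2036  0.1992] 16.55 0.027
```

Call:
{"op": "send_rows", "data": {"steps": [{"claw": 0.02,"offset": [0.001,0.0003,0.0022],"turn": 0},{"claw": 0.02,"offset": [0.002,0.0006,0.0027],"turn": 0},{"claw": 0.02,"offset": [0.002,0.0006,0.0027],"turn": 0},{"claw": 0.02,"offset": [0.002,0.0006,0.0027],"turn": 0}]}}

```text
time: 17.05
position: [0.6135, -0.2036, 0.1991]
tool_rot: [-0.297, 3.109, 0.003]
ft_force: [-1.9, 0.7, 11.9]
grip_width: 0.314
```

```bash
python3 r.py
```

```text
[-0.59  0.26 11.52] [ 0.321  0.245 -0.006] [ 0.6135 -0.2036  0.199 ] 17.25 0.0268
```

Call:
{"op": "send_rows", "data": {"steps": [{"claw": 0.02,"offset": [0.0005,0.0003,0.0029],"turn": 0},{"claw": 0.02,"offset": [0.001,0.0005,0.0033],"turn": 0},{"claw": 0.02,"offset": [0.001,0.0005,0.0033],"turn": 0},{"claw": 0.02,"offset": [0.001,0.0005,0.0033],"turn": 0}]}}

```text
time: 17.75
position: [0.6134, -0.2036, 0.1987]
tool_rot: [-0.296, 3.106, 0.002]
ft_force: [-1.5, 0.5, 14.5]
grip_width: 0.313
```

```bash
python3 r.py
```

```text
[-1.58  1.3  13.9 ] [0.38  0.629 0.018] [ 0.6135 -0.2036  0.1987] 17.95 0.0272
```

Call:
{"op": "send_rows", "data": {"steps": [{"claw": 0.02,"offset": [0.0008,0.0003,0.0034],"turn": 0},{"claw": 0.02,"offset": [0.001,0.0003,0.0034],"turn": 0},{"claw": 0.02,"offset": [0.001,0.0003,0.0034],"turn": 0},{"claw": 0.02,"offset": [0.001,0.0003,0.0034],"turn": 0},{"claw": 0.02,"offset": [0.001,0.0003,0.0034],"turn": 0},{"claw": 0.02,"offset": [0.001,0.0003,0.0034],"turn": 0},{"claw": 0.02,"offset": [0.001,0.0003,0.0034],"turn": 0},{"claw": 0.02,"offset": [0.001,0.0003,0.0034],"turn": 0}]}}

```text
time: 18.95
position: [0.6133, -0.2037, 0.1983]
tool_rot: [-0.296, 3.103, 0.001]
ft_force: [-2.7, 1.1, 14.4]
grip_width: 0.317
```

```bash
python3 r.py
python3 - <<'E'
from h import *
w=grab('wrist','w10')
for n in ('w8','w10'):
    H=hsv(load(n));m=((H[...,0]<6)|(H[...,0]>174))&(H[...,1]>120)&(H[...,2]>60);m[:,:230]=0;m[:,330:]=0
    for c,s,_ in comps(m,100): print(n,c,s)
E
```

```text
[-2.12  1.31 14.6 ] [0.506 0.83  0.01 ] [ 0.6133 -0.2036  0.1983] 19.15 0.0273
w8 (np.float64(279.5), np.float64(244.8)) [250, 221, 60, 46, 2162]
w8 (np.float64(279.4), np.float64(305.9)) [249, 294, 61, 26, 1311]
w10 (np.float64(279.6), np.float64(244.8)) [250, 221, 60, 46, 2175]
w10 (np.float64(279.3), np.float64(305.9)) [249, 294, 61, 26, 1321]
```

Call:
{"op": "send_rows", "data": {"steps": [{"claw": 0.02,"offset": [0,0,0.0],"turn": 0},{"claw": 0.02,"offset": [0,0,-0.004],"turn": 0},{"claw": 0.02,"offset": [0,0,-0.012],"turn": 0},{"claw": 0.02,"offset": [0,0,-0.024],"turn": 0},{"claw": 0.02,"offset": [0,0,-0.04],"turn": 0},{"claw": 0.02,"offset": [0,0,-0.058],"turn": 0},{"claw": 0.02,"offset": [0,0,-0.06],"turn": 0},{"claw": 0.02,"offset": [0,0,-0.06],"turn": 0}]}}

```text
time: 20.2
position: [0.6119, -0.2038, 0.2585]
tool_rot: [-0.296, 3.102, 0.001]
ft_force: [0.1, 0.3, -1.9]
grip_width: 0.317
```

```bash
python3 r.py
python3 - <<'E'
from h import *
plan([.4265,-.0685,.255],np.deg2rad(101))
s=get_state();R=Ro.from_rotvec(s['tool_rot']).as_matrix();print(R.round(4))
w=grab('wrist','w11')
E
```

```text
[-0.11  0.07 -1.89] [ 0.033  0.055 -0.02 ] [ 0.6115 -0.2036  0.2575] 20.4 0.027
t 20.4 pos [ 0.6115 -0.2036  0.2575] off [ 0.1561  0.1677 -0.0014] turn -0.002 j7 2.14 F [-0.32 -0.11 -1.72] g 0.027
[[-0.9816 -0.1893  0.0234]
 [-0.1893  0.9819  0.0035]
 [-0.0236 -0.001  -0.9997]]
```

Run:
```python
from h import *
print(Ro.from_rotvec([-.296,3.122,.005]).as_matrix()[:,2].round(4))
plan([.4247,-.0686,.255])
```

```text
[ 0.0053  0.0037 -1.    ]
t 20.45 pos [ 0.6116 -0.2036  0.2576] off [ 0.1579  0.168  -0.0013] turn 0 j7 2.14 F [-0.24 -0.22 -2.04] g 0.0275
```

Call:
{"op": "send_rows", "data": {"steps": [{"claw": 0.02,"offset": [0.04,0.042,0.0],"turn": 0},{"claw": 0.02,"offset": [0.08,0.084,0.0],"turn": 0},{"claw": 0.02,"offset": [0.12,0.126,0.0],"turn": 0},{"claw": 0.02,"offset": [0.158,0.168,0.0],"turn": 0},{"claw": 0.02,"offset": [0.158,0.168,0.0],"turn": 0},{"claw": 0.02,"offset": [0.158,0.168,0.0],"turn": 0},{"claw": 0.02,"offset": [0.158,0.168,0.0],"turn": 0}]}}

```text
time: 21.32
position: [0.4254, -0.0695, 0.2537]
tool_rot: [-0.294, 3.104, 0.001]
ft_force: [0.2, 0.0, -0.3]
grip_width: 0.313
```

Run:
```python
from h import *
plan([.4247,-.0686,.160])
plan([.4247,-.0686,.102])
w=grab('wrist','w12');b=grab('side','b12');a=grab('scene','s12')
I=np.asarray(w['pixels'])[130:310,190:370];B=np.asarray(b['pixels'])[150:240,290:380];A=np.asarray(a['pixels'])[160:250,175:265]
cv2.imwrite('pics/c12.png',np.hstack([cv2.resize(x,(266,266),interpolation=cv2.INTER_CUBIC) for x in (I,B,A)]))
```

```text
t 21.32 pos [ 0.4254 -0.0695  0.2537] off [0.0027 0.0012 0.0936] turn 0 j7 1.8 F [ 0.21  0.05 -0.33] g 0.0272
t 21.32 pos [ 0.4254 -0.0695  0.2537] off [0.0041 0.0013 0.1516] turn 0 j7 1.8 F [ 0.21  0.05 -0.33] g 0.0272
```

View pics/c12.png

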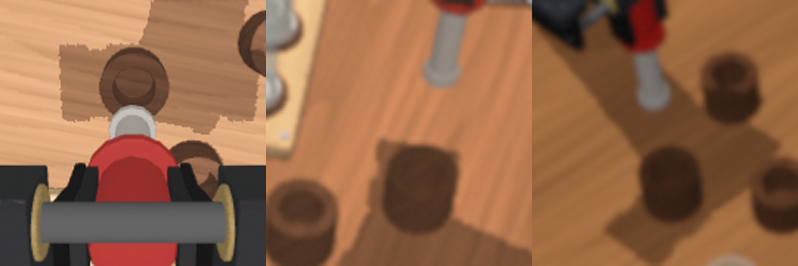

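The foot is held above its own empty stand: crop columns 131 (foot) and 134 (hole).

Call:
{"op": "send_rows", "data": {"steps": [{"claw": 0.02,"offset": [0.0027,0.0012,0.03],"turn": 0},{"claw": 0.02,"offset": [0.0027,0.0012,0.065],"turn": 0},{"claw": 0.02,"offset": [0.0027,0.0012,0.085],"turn": 0},{"claw": 0.02,"offset": [0.0027,0.0012,0.085],"turn": 0},{"claw": 0.02,"offset": [0.0027,0.0012,0.085],"turn": 0}]}}

```text
time: 22.1
position: [0.425, -0.0686, 0.1692]
tool_rot: [-0.294, 3.104, 0.001]
ft_force: [-0.1, -0.3, -0.4]
grip_width: 0.313
```

Run:
```python
from h import *
plan([.4247,-.0686,.125])
plan([.4247,-.0686,.101])
w=grab('wrist','w13');H=hsv(w)
for z in (.05,): print(proj(w,[.4258,-.068,.05]))
```

```text
t 22.1 pos [ 0.425  -0.0686  0.1692] off [0.0013 0.0001 0.0442] turn 0 j7 1.81 F [-0.09 -0.31 -0.43] g 0.0272
t 22.1 pos [ 0.425  -0.0686  0.1692] off [0.0019 0.0001 0.0682] turn 0 j7 1.81 F [-0.09 -0.31 -0.43] g 0.0272
[[279.8078987  207.87961397]]
```

Call:
{"op": "send_rows", "data": {"steps": [{"claw": 0.02,"offset": [0.001,0,0.012],"turn": 0},{"claw": 0.02,"offset": [0.001,0,0.024],"turn": 0},{"claw": 0.02,"offset": [0.0013,0,0.036],"turn": 0},{"claw": 0.02,"offset": [0.0013,0,0.044],"turn": 0},{"claw": 0.02,"offset": [0.0013,0,0.044],"turn": 0}]}}

```text
time: 22.78
position: [0.4243, -0.0686, 0.1246]
tool_rot: [-0.294, 3.105, 0.001]
ft_force: [1.3, 0.7, -0.6]
grip_width: 0.312
```

```bash
python3 r.py; python3 -c "
from h import *
plan([.4247,-.0686,.101])"
```

```text
[ 0.26  0.22 -0.77] [ 0.052  0.043 -0.006] [ 0.4253 -0.0687  0.1259] 22.975 0.0275
t 22.98 pos [ 0.4253 -0.0687  0.1259] off [0.0012 0.0002 0.0249] turn 0 j7 1.83 F [ 1.13  0.04 -0.88] g 0.0275
```

In the hole with no side force. Lower to the floor.

Call:
{"op": "send_rows", "data": {"steps": [{"claw": 0.02,"offset": [0.001,0,0.007],"turn": 0},{"claw": 0.02,"offset": [0.001,0,0.014],"turn": 0},{"claw": 0.02,"offset": [0.001,0,0.02],"turn": 0},{"claw": 0.02,"offset": [0.001,0,0.024],"turn": 0},{"claw": 0.02,"offset": [0.001,0,0.025],"turn": 0},{"claw": 0.02,"offset": [0.001,0,0.025],"turn": 0}]}}

```text
time: 23.72
position: [0.425, -0.0688, 0.1009]
tool_rot: [-0.294, 3.102, 0.001]
ft_force: [-0.9, 0.3, -0.6]
grip_width: 0.316
```

```bash
python3 r.py
```

```text
[-0.4   0.13 -1.05] [0.024 0.061 0.012] [ 0.4252 -0.0687  0.101 ] 23.925 0.0272
```

Call:
{"op": "send_rows", "data": {"steps": [{"claw": 0.02,"offset": [0,0,0.001],"turn": 0},{"claw": 0.02,"offset": [0,0,0.0015],"turn": 0},{"claw": 0.02,"offset": [0,0,0.0015],"turn": 0}]}}

```text
time: 24.3
position: [0.4255, -0.0688, 0.1]
tool_rot: [-0.294, 3.101, 0.001]
ft_force: [-1.0, 0.1, 3.6]
grip_width: 0.315
```

```bash
python3 r.py
```

```text
[-1.08  0.52  4.19] [0.109 0.35  0.009] [ 0.4255 -0.0688  0.1   ] 24.5 0.0271
```

The floor is felt at TCP 0.100, the same height as at pickup, so the rod did not slip in the grip. Release it.

Call:
{"op": "send_rows", "data": {"steps": [{"claw": 0.029,"offset": [0,0,0],"turn": 0},{"claw": 0.033,"offset": [0,0,0],"turn": 0},{"claw": 0.045,"offset": [0,0,0],"turn": 0},{"claw": 0.065,"offset": [0,0,0],"turn": 0},{"claw": 0.065,"offset": [0,0,0],"turn": 0},{"claw": 0.065,"offset": [0,0,-0.03],"turn": 0},{"claw": 0.065,"offset": [0,0,-0.08],"turn": 0},{"claw": 0.065,"offset": [0,0,-0.13],"turn": 0},{"claw": 0.065,"offset": [-0.09,0,-0.15],"turn": 0},{"claw": 0.065,"offset": [-0.09,0,-0.15],"turn": 0},{"claw": 0.065,"offset": [-0.09,0,-0.15],"turn": 0}]}}

```text
time: 25.88
position: [0.5115, -0.0515, 0.2525]
tool_rot: [-0.296, 3.1, -0.0]
ft_force: [-0.3, 0.1, -1.0]
grip_width: 0.747
```

```bash
python3 r.py
python3 - <<'E'
from h import *
w=grab('wrist','w14');b=grab('side','b14');a=grab('scene','s14')
red=lambda H:((H[...,0]<6)|(H[...,0]>174))&(H[...,1]>170)&(H[...,2]>90)
for n,box in (('side0',(335,170,360,210)),('b14',(335,170,360,210)),('scene0',(205,185,235,225)),('s14',(205,185,235,225))):
    H=hsv(load(n));m=np.zeros(H.shape[:2],bool);x0,y0,x1,y1=box;m[y0:y1,x0:x1]=red(H)[y0:y1,x0:x1]
    for c,s,_ in comps(m,8): print(n,c,s)
I=np.asarray(w['pixels'])[20:240,50:350];B=np.asarray(b['pixels'])[90:240,250:400];A=np.asarray(a['pixels'])[160:350,165:355]
cv2.imwrite('pics/c14.png',np.hstack([cv2.resize(x,(d,266),interpolation=cv2.INTER_CUBIC) for x,d in ((I,330),(B,235),(A,235))]))
E
```

```text
[-0.15 -0.   -0.65] [0.017 0.063 0.013] [ 0.5089 -0.0528  0.2518] 26.075 0.065
side0 (np.float64(346.1), np.float64(190.3)) [337, 177, 17, 26, 300]
b14 (np.float64(345.6), np.float64(190.1)) [337, 177, 16, 26, 299]
scene0 (np.float64(218.2), np.float64(204.3)) [213, 193, 13, 22, 210]
s14 (np.float64(218.5), np.float64(205.0)) [212, 194, 15, 21, 215]
```

Run:
```python
from h import *
a=load('s14');b=load('b14');P={}
for n,im,box in (('a',a,(205,265,240,310)),('b',b,(278,115,306,165))):
    H=hsv(im);m=np.zeros(H.shape[:2],bool);x0,y0,x1,y1=box;m[y0:y1,x0:x1]=((H[...,2]>175)&(H[...,1]<60))[y0:y1,x0:x1]
    for c,s,_ in comps(m,20): print(n,c,s)
for z in (.105,.107,.11,.127): print(z,proj(a,[.614,-.2035,z]).round(1),proj(b,[.614,-.2035,z]).round(1))
for n in ('s14','scene0'):
  H=hsv(load(n))
  for nm,(u,v),z in (('haw1',(316,197),.038),('haw2',(301,213),.038)):
    m=np.zeros(H.shape[:2],bool);m[v-9:v+9,u-9:u+9]=(((H[...,0]<8)|(H[...,0]>172))&(H[...,1]>150)&(H[...,2]>70))[v-9:v+9,u-9:u+9]
    print(n,nm,[(c,s[4]) for c,s,_ in comps(m,20)])
```

```text
a (np.float64(218.8), np.float64(283.2)) [212, 278, 16, 12, 140]
b (np.float64(288.5), np.float64(136.2)) [283, 131, 12, 10, 40]
0.105 [[218.6 283. ]] [[291.8 136.2]]
0.107 [[218.5 282.6]] [[291.8 135.6]]
0.11 [[218.4 282.1]] [[291.9 134.7]]
0.127 [[217.6 278.9]] [[292.  129.7]]
s14 haw1 [((np.float64(316.0), np.float64(198.0)), 112)]
s14 haw2 [((np.float64(300.4), np.float64(213.4)), 123)]
scene0 haw1 [((np.float64(316.1), np.float64(197.8)), 116)]
scene0 haw2 [((np.float64(300.3), np.float64(213.3)), 123)]
```

```bash
python3 -c "
from bench import close_job
print(close_job())"
```

```text
the job is handed in; nothing more can be done
None
```

The job is done and handed in at about 26 s of the 72 s allowed. `close_job` gives no verdict, so what follows rests on my own measurements.

- **Rounds:** I put the cream round into the middle tube on top of the stuck one. I then pushed both down in small steps with the rod until the column pushed back.
- **Press:** I pressed up to about 16 N (the sensor read 14.6 N, and I added about 1.5 N for the rod's weight) and held above roughly 15 N for more than a second. This is an estimate, good to about 1 N. Side forces of up to about 2 N appeared during the press because the arm tilted slightly under load. I moved the arm sideways to ease them.
- **Rod:** It is back in its stand, the one farthest to the robot's right. It touched the hole floor at the same tool height as at pickup, so it did not slip in the grip. Seen from both outside cameras, it is within 1 pixel of where it started.

**Last checks**
- **Round height:** The top of the last round is about 87 mm above the tube's underside. That puts the rounds' undersides at about 67 mm and 47 mm, under the limits of 75 mm and 55 mm. It agrees with the rod height measured during the press.
- **Centring:** The scene camera shows the last round on the tube's axis. The side camera's cream patch was partial and sat about 3 pixels off, so it confirms this only weakly.
- **Other things on the table:** The two red rounds have not moved. I did not re-measure the glue stick, carton or knife, but the arm never went near them.
- **Not checked:** I had used up the picture limit, so the final state was checked by numbers only, not by eye.

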